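Clear the tin and flip the card box open

ROBOT

A 6-joint arm with a two-finger parallel gripper is mounted at the origin on the work surface; the furniture and walls round the work are solid. World frame = base frame: x ahead of the robot, y to its left, z up, the work surface at z = 0. Lengths are in m, angles in rad, forces in N, time in s.
With the tool pointing down it reaches from about 0.35 to 0.775 m from the base axis. Payload 7.3 kg.
Tool frame: the origin (TCP) lies on the centre line of the jaws, within the pads' length; the fingertips stand 17 mm ahead of it and the grasp point (between the pads) lies 2 mm behind it (robot.tip_extent is the distance from the TCP to the fingertips, in m); z points along the fingers, y is the line along which they close (so a half turn about z gives the same grasp; the last joint's range is limited). The gripper opens to 92 mm and grips with 3 to 60 N. Pads are 19 mm wide; open, the fingers measure 130 mm over their backs; the gripper's body (75 mm by 190 mm) begins 47 mm behind the grasp point.
Start: joints at [-1.335, 0.342, 1.524, -0, 1.275, -0.146], TCP at [0.196, -0.487, 0.244] pointing down, gripper open.
Joint ranges: [-2.53, 2.53], [-0.77, 2.02], [0.04, 2.7], [-1, 4.14], [0.28, 2.66], [-3.11, 3.11]. Speed limits (rad/s): [2.57, 2.57, 3.14, 3.14, 3.14, 3.14].

INTERFACE

Orientations are given as [roll, pitch, yaw] about the fixed x, y, z axes, in that order (R = Rz(yaw) Ry(pitch) Rx(roll)).
In Python, from cell import robot gives the robot as it stands.
- The arm moves only by the tool step_arm, never from a script. Its argument "motion" is a list of rows, each a list of 2 entries, a list of its own where there are three numbers: the shift along the tool's x, y, z in units of 60 mm (1.0 is 60 mm), then the turn about the tool's z in rad. In form: [[[x, y, z], spin], ...]. A call has 1 to 10 rows; each row is the pose to reach, as a shift and turn from the pose commanded when the call began, along the tool's axes at that moment; what a row does not reach only later rows make up. A row lasts 1/8 s, in which the tool goes at most 62.5 mm and 10.7 degrees, less where a joint would pass 70% of its speed; a pose out of reach is approached as far as the arm can. A call with a gripper value outside its range is refused whole. "hand" is the closure in counts, from 0 (fully open) to 255 (shut), set as the call begins (left out, the last holds). The fingers move at their own pace and stop on an object; "squeeze" is the grip in N (left out, the last holds). Time passes only in rows, so rows that repeat a pose let the fingers close. It gives the time, the measured TCP pose, the force, the opening and the grip force at its end, in the units of the state.
- robot.observe(): the state, without advancing time (a new reading comes with each control period).
- robot.read_camera(name): name is "scene" or "side" or "wrist"; returns a dict with "pixels" (384x512x3 uint8, red, green, blue), "intrinsics" (3x3 intrinsics, pixels), "k1" (the pictures are not rectified: a ray, as slopes to the right and down, at radius r is drawn at 1 + k1 r^2 times it, then the intrinsics apply), "xyz" and "rotation" of the camera in the world; the wrist camera has in their place "T_tool_cam" (4x4, takes a point from camera to tool coordinates, whose origin is the TCP and whose axes are the flange's). Camera axes: x right, y up, looking along -z (the intrinsics and any distortion apply to the point x, -y, -z); pixel columns grow to the right and rows downward; lengths in m; the calibration is good to about 2 mm. A picture is of the moment at which its call begins: read the wrist's pose just before it. There is no depth.
- robot.hand_in(): hands the job in; it is judged then, once.
The state is a dict: "time": time; "qpos": joint angles; "qvel": joint speeds; "joint_efforts": joint torques, N m; "tool_pos": TCP position; "tool_rot": TCP orientation; "contact_force": force on the tool from outside, world axes, zero at the start; "torque": the same for the moment, N m; "opening": finger opening in m; "grip_force": force on a finger pad.
Only numpy, scipy, OpenCV 4.12 (cv2) and the standard library are available. Lean on these libraries where they do the work, as an engineer would, in place of code of your own. Each camera call takes 0.05 s, during which the arm holds its last target. There are 200 camera calls.

TASK

The round tin stands in the way of the recipe card box: first push it along the table to the left or right until no part of it is in front of the box any more, standing upright and without picking it up. Then catch the tab of the box lid with a fingertip and flip the lid up and over, past upright, so that it rests open by itself. Leave the portion cup and the packet tin beside the box where they are, and let go of everything.

Things in the scene. Friction and masses are not known exactly. Their poses are not given: they have to be found in the camera images.
- card_box: Grey metal recipe card box, fixed to the table. Origin: centre of its underside. x points from its front (label, lid tab; the robot's side, -x) to its back (hinge), y to the left of a viewer facing its front, z up. 110 mm deep (x), 150 wide (y), rim 75 mm above the table. Flat lid 4 mm thick (75 to 79 mm up when shut), 154 wide, reaching from the hinge to x = -59 mm.
- lid (a joint): Angle of the box lid, rad: 0 shut, 1.57 upright, 2.05 leaning back against its stop. It hinges freely, with little friction and no spring (about 160 g): let go below about 1.5 it falls shut, let go above 1.65 it falls on back to the stop.
- hinge (a point): Middle of the lid's hinge line, in the box frame 59 mm behind the box centre and 77 mm above the table; the hinge line runs along the box's y axis. Its axes are the box's.
- lid_tab (a point): Middle of the free front edge of the lid's steel tab, which runs from the lid's front edge outwards and 35 degrees upwards: 70 mm wide (35 either side of the middle), 4 thick, free space beneath. Shut: 79 mm ahead of the box centre (box x = -79 mm), 91 mm above the table, 138 mm from the hinge line. Moves and turns with the lid.
- round_tin: Plain round closed tin, 68 mm in diameter, 87 mm high, about 0.3 kg, loose on the table right in front of the lid tab. Origin: centre of its underside. Pushed low down it slides upright; pushed near its top it may tip.
- portion_cup: Bystander: lidded portion cup, 56 mm across, 32 mm high, loose, beside the box. Origin: centre of its underside.
- packet_tin: Bystander: small open square tin with paper packets in it, 60 x 66 mm, 66 mm high, loose, on the other side of the box. Origin: centre of its underside.

How it is judged:
On the way, in this order (a step that is already met when the one before it is completed fails the run):
1. the round tin stands wholly to one side of the box's front, lid not yet flipped ((y of round_tin in the frame of card_box above 0.105 m or y of round_tin in the frame of card_box below -0.105 m) and angle between round_tin's own z axis and vertical below 0.15 rad), for 0.2 s.
2. the lid has been flipped past upright and leans back (value of joint lid above 1.85 rad), for 0.2 s.
At the end, for the whole second after the job is handed in: The lid rests open by itself beyond 1.85 rad; the round tin stands upright (within 0.1 rad) and still on the table with its centre more than 105 mm to the left or right of the box's middle line; the portion cup and the packet tin are within 25 mm of where they stood (value of joint lid above 1.85 rad and (y of round_tin in the frame of card_box above 0.105 m or y of round_tin in the frame of card_box below -0.105 m) and angle between round_tin's own z axis and vertical below 0.1 rad and height (world z) of round_tin between -0.01 and 0.01 m and linear speed of round_tin below 0.02 m/s and distance of each of portion_cup, packet_tin from where it was at the start of the episode below 0.025 m); the robot touches nothing.
It fails at once if the round tin was lifted off the table (height (world z) of round_tin above 0.02 m).
It fails at once if the round tin fell over (angle between round_tin's own z axis and vertical above 0.6 rad).
It fails at once if the portion cup or the packet tin was moved (distance of any of portion_cup, packet_tin from where it was at the start of the episode above 0.025 m).
It also fails if it takes over 54 s, if anything falls off the work surface, if the arm or the gripper's body presses on something with over 40 N, if the wrist force passes 120 N, or if a joint passes its speed limit or range.

## Working session

There is one attempt and no reset: what is moved stays moved. The work goes in short steps, Python scripts to look and compute and a tool call to move; the robot and the scene stay as the last step left them, time stands still between calls to the robot, and variables do not carry over. Pictures are saved under pics/ and viewed, at most 13 in all, crops included, and the job is handed in when it is done.

Besides the shell and the picture viewer there is one more tool, called as name(argument=value, ...), one argument or row to a line, values as JSON. step_arm: Moves the arm, as the interface text tells. Its arguments: {"type":"object","properties":{"motion":{"type":"array"},"hand":{"type":"number"},"squeeze":{"type":"number"}},"required":["motion"]}

```bash
mkdir -p pics; python3 - <<'E'
from cell import robot
import cv2,numpy as np,pickle
s=robot.observe();print({k:np.round(v,3) for k,v in s.items()}, robot.tip_extent)
ims=[]
for n in("scene","side"):
    c=robot.read_camera(n);pickle.dump(c,open(n+".pkl","wb"))
    print(n,c["intrinsics"],c["k1"],c["xyz"],c["rotation"])
    cv2.imwrite(f"pics/{n}.png",cv2.resize(c["pixels"][:,:,::-1],(800,600),interpolation=cv2.INTER_CUBIC))
E
```

```text
{'time': np.float64(0.0), 'qpos': array([-1.335,  0.343,  1.525, -0.   ,  1.275, -0.146]), 'qvel': array([-0.001,  0.001, -0.   ,  0.001, -0.001,  0.001]), 'joint_efforts': array([  0.   , -43.124, -24.422,   0.072,   0.056,  -0.   ]), 'tool_pos': array([ 0.196, -0.487,  0.243]), 'tool_rot': array([-3.14 , -0.   ,  0.382]), 'contact_force': array([ 0.593,  0.114, -0.148]), 'torque': array([-0.035, -0.008, -0.012]), 'grip_force': np.float64(0.0), 'opening': np.float64(0.092)} 0.017
scene [[373.99485403   0.         247.92926067]
 [  0.         373.99485403 196.10800838]
 [  0.           0.           1.        ]] -0.08876426544527281 [0.06430967 0.30008358 0.72533056] [ 0.702571   -0.00455542 -2.05074138]
side [[373.29500547   0.         250.97312872]
 [  0.         373.29500547 195.24925654]
 [  0.           0.           1.        ]] 0.0024307962704995913 [0.98506589 0.12133267 0.78780338] [ 0.55284052 -0.01511059  1.84895902]
```

View pics/scene.png

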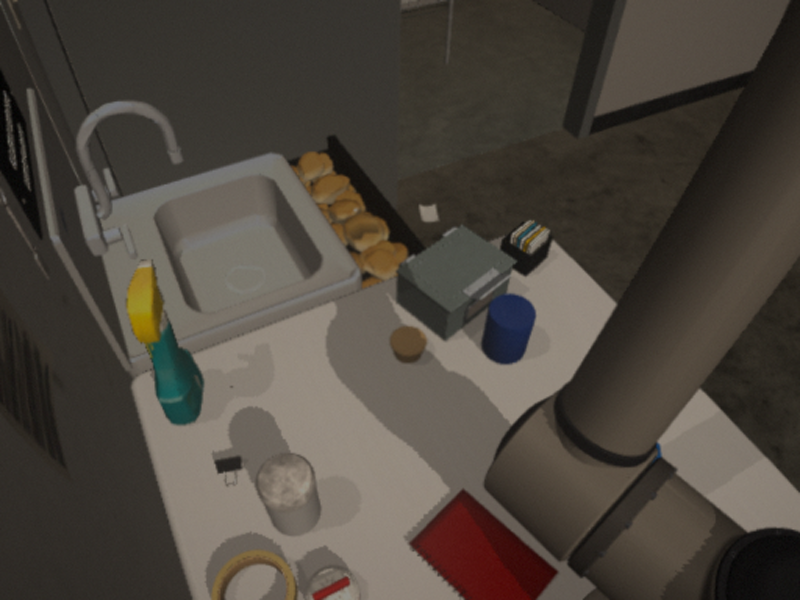

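View pics/side.png

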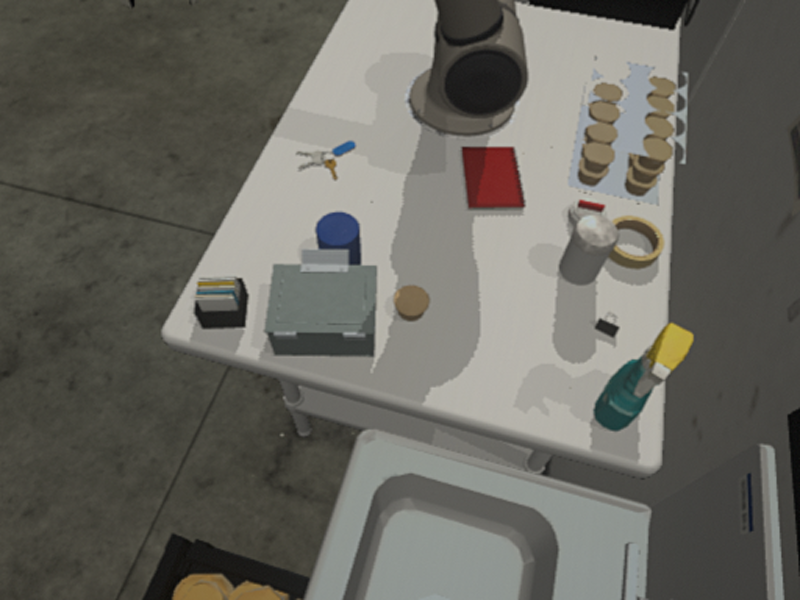

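Scene view: box lid corners at about (398,268), (460,228), (513,265), (450,310), with the tin top at (511,310) and the cup at (408,335). Side view: lid at (275,266)-(377,265), tab edge at about (303,250)-(349,251), tin top at (338,228), cup at (412,299), packet tin at (220,295).

```bash
cat > h.py <<'E'
import cv2,numpy as np,pickle
from scipy.spatial.transform import Rotation as R
def rmat(r): 
    r=np.array(r); return r if r.shape==(3,3) else R.from_euler('xyz',r).as_matrix()
def cast(c,uv,z,T=None):
    uv=np.array(uv,float).reshape(-1,1,2)
    n=cv2.undistortPoints(uv,c["intrinsics"],np.array([c["k1"],0,0,0.]))[:,0]
    d=np.c_[n[:,0],-n[:,1],-np.ones(len(n))]
    Rm,o=(rmat(c["rotation"]),np.array(c["xyz"])) if T is None else (T[:3,:3],T[:3,3])
    d=d@Rm.T
    return o+d*((np.asarray(z)-o[2])/d[:,2])[:,None]
E
python3 - <<'E'
from h import *
np.set_printoptions(precision=4,suppress=True)
S=.64
names=["lidFL/","lidFR","lidBR","lidBL","tabL","tabR","tintop","cuptop"]
c=pickle.load(open("side.pkl","rb"))
p=np.array([(377,265),(275,266),(267,332),(375,332),(349,250),(304,250),(338,228),(412,299),(221,282)])*S
print(cast(c,p,np.array([.079]*4+[.091]*2+[.087,.032,.066])))
c=pickle.load(open("scene.pkl","rb"))
p=np.array([(450,307),(514,264),(460,228),(398,268),(467,292),(499,270),(511,310),(408,334),(526,237)])*S
print(cast(c,p,np.array([.079]*4+[.091]*2+[.087,.032,.066])))
for n in("side","scene"):
  im=pickle.load(open(n+".pkl","rb"))["pixels"][:,:,::-1]
  y,x=(150,120) if n=="side" else (130,240)
  cv2.imwrite(f"pics/{n}c.png",cv2.resize(im[y:y+90,x:x+120],(800,600),interpolation=cv2.INTER_CUBIC))
a,b=cv2.imread("pics/sidec.png"),cv2.imread("pics/scenec.png")
cv2.imwrite("pics/both.png",np.vstack([cv2.resize(a,(400,300)),cv2.resize(b,(400,300))]))
E
```

```text
[[ 0.5004 -0.0294  0.079 ]
 [ 0.5453 -0.1739  0.079 ]
 [ 0.6527 -0.1425  0.079 ]
 [ 0.6105  0.0008  0.079 ]
 [ 0.4943 -0.0747  0.091 ]
 [ 0.5134 -0.1387  0.091 ]
 [ 0.4563 -0.1051  0.087 ]
 [ 0.5143  0.0304  0.032 ]
 [ 0.5871 -0.2449  0.066 ]]
[[ 0.5058 -0.0354  0.079 ]
 [ 0.5348 -0.17    0.079 ]
 [ 0.6434 -0.1391  0.079 ]
 [ 0.6095 -0.0054  0.079 ]
 [ 0.5107 -0.0662  0.091 ]
 [ 0.5261 -0.1334  0.091 ]
 [ 0.4553 -0.1062  0.087 ]
 [ 0.5215  0.0238  0.032 ]
 [ 0.5866 -0.2342  0.066 ]]
```

View pics/sidec.png

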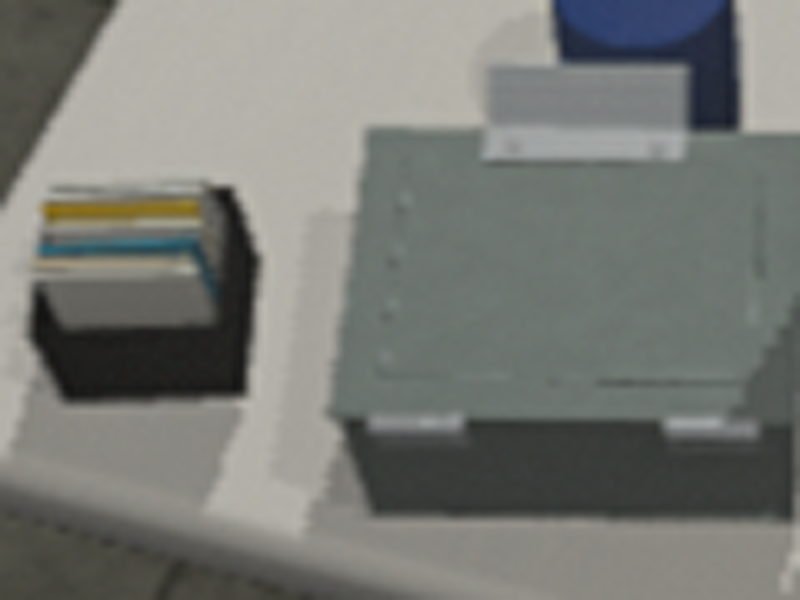

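View pics/scenec.png

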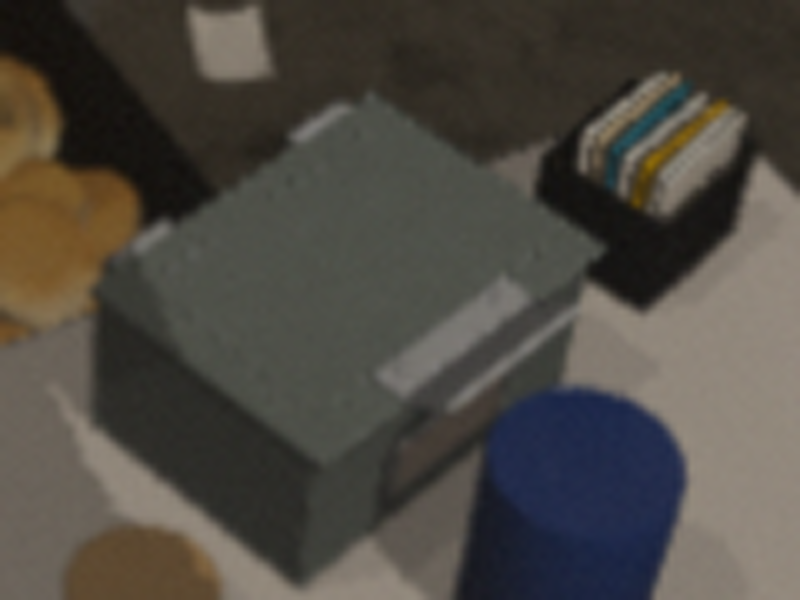

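The crops give the corners: side FR (368,128), BR (333,413), tab edge (490,65)-(690,65). Scene FL (315,465), FR (605,248), BR (372,92), BL (95,285), tab edge (450,405)-(578,308). I'll fit the box pose to these.

```bash
cat > fit.py <<'E'
from h import *
from scipy.optimize import least_squares
np.set_printoptions(precision=4,suppress=True)
a=pickle.load(open("side.pkl","rb"));b=pickle.load(open("scene.pkl","rb"))
def f(p,o): return np.array(p)*.15+o
ps=np.vstack([f([(368,128),(333,413),(490,65),(690,65)],(120,150)),np.array([[377*.64,265*.64]])])
ms=[(-.059,-.077,.079),(.059,-.077,.079),(-.079,-.035,.091),(-.079,.035,.091),(-.059,.077,.079)]
pb=f([(315,465),(605,248),(372,92),(95,285),(450,405),(578,308)],(240,130))
mb=[(-.059,.077,.079),(-.059,-.077,.079),(.059,-.077,.079),(.059,.077,.079),(-.079,.035,.091),(-.079,-.035,.091)]
ms,mb=np.array(ms),np.array(mb)
def w(m,p):
    c,s=np.cos(p[2]),np.sin(p[2]); return np.c_[p[0]+c*m[:,0]-s*m[:,1],p[1]+s*m[:,0]+c*m[:,1]]
A=cast(a,ps,ms[:,2])[:,:2];B=cast(b,pb,mb[:,2])[:,:2]
for sel in("a","b","ab"):
    r=lambda p:np.vstack(([w(ms,p)-A] if "a" in sel else [])+([w(mb,p)-B] if "b" in sel else [])).ravel()
    q=least_squares(r,[.58,-.09,.28]).x; print(sel,q,np.round(1000*r(q).reshape(-1,2),1).tolist())
p=q;c,s=np.cos(p[2]),np.sin(p[2]);M=np.array([[c,-s],[s,c]])
for n,v in dict(tin=(.4558,-.1057),cup=(.518,.027),packet=(.587,-.24)).items(): print(n,(np.array(v)-p[:2])@M)
E
python3 fit.py
```

```text
a [ 0.5781 -0.0868  0.2736] [[-1.0, -0.1], [3.7, -0.1], [-1.9, -0.6], [-0.9, 0.1], [0.1, 0.7]]
b [ 0.574  -0.0889  0.2686] [[-1.6, -1.4], [-0.1, -1.3], [2.7, -0.8], [4.1, 3.5], [-3.2, 1.2], [-1.9, -1.1]]
ab [ 0.5759 -0.0879  0.2726] [[-3.3, -1.2], [1.4, -1.3], [-4.2, -1.6], [-3.1, -0.9], [-2.1, -0.2], [0.0, -0.8], [2.1, -0.5], [4.8, 0.5], [5.6, 4.6], [-1.4, 1.8], [0.2, -0.4]]
tin [-0.1204  0.0152]
cup [-0.0248  0.1263]
packet [-0.0302 -0.1495]
```

```bash
cat > go.py <<'E'
import sys
from h import *
from cell import robot
np.set_printoptions(precision=3,suppress=True)
P=np.array([.5765,-.0878,.2726])
def rel(bx,by,z,yaw):
    s=robot.observe();c,n=np.cos(P[2]),np.sin(P[2])
    t=np.array([P[0]+c*bx-n*by,P[1]+n*bx+c*by,z])
    Rm=rmat(s["tool_rot"]);d=Rm.T@(t-np.array(s["tool_pos"]))/.06
    cur=s["tool_rot"][2] if np.shape(s["tool_rot"])==(3,) else np.arctan2(Rm[1,0],Rm[0,0])
    b=np.array(s["tool_pos"])[:2]-P[:2]
    print("t",s["time"],"box now",[c*b[0]+n*b[1],-n*b[0]+c*b[1],s["tool_pos"][2]],"target",t,"shift",d,"spin",-(yaw-cur),"F",s["contact_force"])
if __name__=="__main__": rel(*map(float,sys.argv[1:]))
E
python3 go.py -.122 -.055 .2 1.843
```

```text
t 0.1 box now [np.float64(-0.4743138096508434), np.float64(-0.2817716102871616), np.float64(0.24312845678723607)] target [ 0.474 -0.174  0.2  ] shift [ 6.249 -3.116  0.724] spin -1.4611665852539253 F [ 0.258 -0.128 -0.871]
```

step_arm(
  motion=[
    [[0.8, -0.4, 0], -0.16],
    [[1.6, -0.8, 0], -0.32],
    [[2.4, -1.2, 0], -0.48],
    [[3.2, -1.6, 0], -0.64],
    [[4.0, -2.0, 0], -0.8],
    [[4.8, -2.4, 0.2], -0.96],
    [[5.5, -2.75, 0.4], -1.12],
    [[6.0, -3.0, 0.6], -1.28],
    [[6.25, -3.12, 0.72], -1.46],
    [[6.25, -3.12, 0.72], -1.46],
  ],
  hand=200,
  squeeze=20,
)

```text
time: 1.35
tool_pos: [0.4739, -0.1728, 0.1997]
tool_rot: [-3.14, -0.001, 1.842]
contact_force: [0.4, 0.2, -0.4]
opening: 0.0198
grip_force: 0.0
```

```bash
python3 go.py -.122 -.055 .057 1.843; python3 - <<'E'
from h import *
from cell import robot
s=robot.observe();c=robot.read_camera("wrist");c["state"]=s;pickle.dump(c,open("w1.pkl","wb"))
cv2.imwrite("pics/w1.png",c["pixels"][:,:,::-1]);print(c["T_tool_cam"],s["opening"])
E
```

```text
t 1.35 box now [np.float64(-0.12169484182060605), np.float64(-0.05418880661218603), np.float64(0.1996707110663664)] target [ 0.474 -0.174  0.057] shift [-0.017 -0.002  2.378] spin -0.0006503778747954936 F [ 0.408  0.225 -0.433]
[[ 3.31181651e-04  9.59155140e-01  2.82880377e-01  7.56504718e-02]
 [ 9.99999897e-01 -4.05813026e-04  2.05231745e-04  3.67567094e-04]
 [ 3.11645625e-04  2.82880280e-01 -9.59155175e-01 -1.42228226e-01]
 [ 0.00000000e+00  0.00000000e+00  0.00000000e+00  1.00000000e+00]] 0.019769000835901204
```

View pics/w1.png

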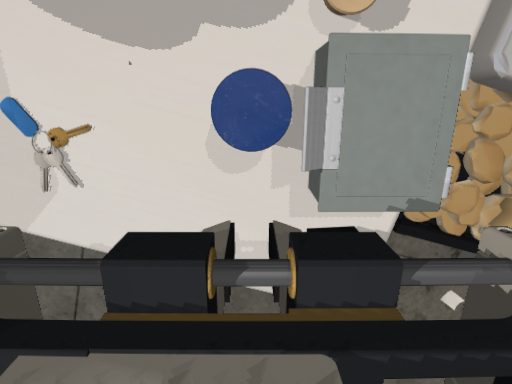

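Wrist view: tin top centre at (251,110). Tab free edge at column ~305, rows 88-170. Lid corners near (329,37), (470,38), (441,212), (318,210).

```bash
python3 - <<'E'
from h import *
np.set_printoptions(precision=4,suppress=True)
c=pickle.load(open("w1.pkl","rb"));s=c["state"]
T=np.eye(4);T[:3,:3]=rmat(s["tool_rot"]);T[:3,3]=s["tool_pos"];T=T@c["T_tool_cam"]
w=cast(c,[(251,110),(306,88),(303,170),(329,37),(470,38),(441,212),(318,210)],np.array([.087,.091,.091]+[.079]*4),T)
P=np.array([.5765,-.0878,.2726]);a=P[2];M=np.array([[np.cos(a),-np.sin(a)],[np.sin(a),np.cos(a)]])
print((w[:,:2]-P[:2])@M)
E
```

```text
[[-0.1217  0.0146]
 [-0.0774  0.0319]
 [-0.0766 -0.0358]
 [-0.0585  0.0719]
 [ 0.0575  0.0723]
 [ 0.0599 -0.0795]
 [-0.0584 -0.0773]]
```

step_arm(
  motion=[
    [[0, 0, 0.7], 0],
    [[0, 0, 1.4], 0],
    [[0, 0, 2.0], 0],
    [[0, 0, 2.38], 0],
    [[0, 0, 2.38], 0],
  ],
)

```text
time: 2.02
tool_pos: [0.4726, -0.1743, 0.0568]
tool_rot: [-3.139, -0.002, 1.838]
contact_force: [0.1, -0.6, 0.3]
opening: 0.0199
grip_force: 0.0
```

step_arm(
  motion=[
    [[0.15, 0, 0], 0],
    [[0.3, 0, 0], 0],
    [[0.4, 0, 0], 0],
    [[0.5, 0, 0], 0],
    [[0.6, 0, 0], 0],
    [[0.7, -0.02, 0], 0],
    [[0.8, -0.03, 0], 0],
    [[0.9, -0.04, 0], 0],
    [[1.0, -0.05, 0], 0],
    [[1.1, -0.06, 0], 0],
  ],
)

```text
time: 3.28
tool_pos: [0.4527, -0.1109, 0.0578]
tool_rot: [3.141, 0.0, 1.842]
contact_force: [1.6, -2.3, 3.2]
opening: 0.02
grip_force: 1.7
```

```bash
python3 go.py -.127 .087 .057 1.843; python3 - <<'E'
from h import *
from cell import robot
s=robot.observe();c=robot.read_camera("wrist");cv2.imwrite("pics/w2.png",c["pixels"][:,:,::-1])
E
```

```text
t 3.275 box now [np.float64(-0.12544278531937286), np.float64(0.011105414604812992), np.float64(0.05776987263296801)] target [ 0.431 -0.038  0.057] shift [ 1.265 -0.028  0.012] spin -0.0012446216114483377 F [ 1.583 -2.31   3.238]
```

View pics/w2.png

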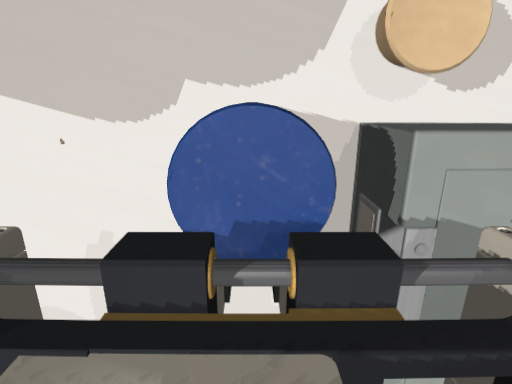

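The tin sits centred against the fingers at (251,185) and is sliding upright, so I keep pushing.

step_arm(
  motion=[
    [[0.12, 0, 0], 0],
    [[0.26, -0.01, 0], 0],
    [[0.4, -0.01, 0], 0],
    [[0.54, -0.02, 0], 0],
    [[0.68, -0.02, 0], 0],
    [[0.82, -0.02, 0], 0],
    [[0.96, -0.03, 0], 0],
    [[1.1, -0.03, 0], 0],
    [[1.24, -0.03, 0], 0],
    [[1.36, -0.03, 0], 0],
  ],
)

```text
time: 4.58
tool_pos: [0.4289, -0.0324, 0.0577]
tool_rot: [-3.141, -0.0, 1.842]
contact_force: [0.2, -1.2, 0.3]
opening: 0.02
grip_force: 0.9
```

step_arm(
  motion=[
    [[0, 0, 0], 0],
    [[-0.2, 0, 0], 0],
    [[-0.5, 0, 0], 0],
    [[-0.5, 0, -0.5], 0],
    [[-0.5, 0, -1.2], 0],
    [[-0.5, 0, -2.0], 0],
    [[-0.5, 0, -2.0], 0],
  ],
  hand=200,
)

```text
time: 5.45
tool_pos: [0.4395, -0.0638, 0.181]
tool_rot: [3.135, 0.005, 1.841]
contact_force: [0.4, 0.7, -0.5]
opening: 0.0195
grip_force: 0.0
```

```bash
python3 - <<'E'
from h import *
from cell import robot
s=robot.observe();c=robot.read_camera("wrist");c["state"]=s;pickle.dump(c,open("w3.pkl","wb"))
cv2.imwrite("pics/w3.png",c["pixels"][:,:,::-1])
E
python3 go.py -.127 .087 .057 1.843
```

```text
t 5.5 box now [np.float64(-0.12660594044604065), np.float64(0.06080090308200557), np.float64(0.17899663969560534)] target [ 0.431 -0.038  0.057] shift [ 0.441 -0.014  2.032] spin -0.0024512921548036637 F [ 0.027 -0.328 -1.224]
```

View pics/w3.png

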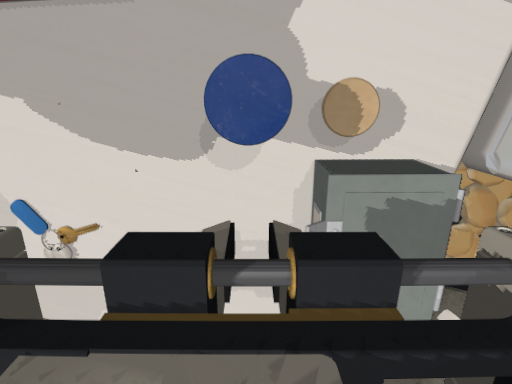

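```bash
python3 - <<'E'
from h import *
c=pickle.load(open("w3.pkl","rb"));s=c["state"]
T=np.eye(4);T[:3,:3]=rmat(s["tool_rot"]);T[:3,3]=s["tool_pos"];T=T@c["T_tool_cam"]
w=cast(c,[(248,99),(351,106)],np.array([.087,.032]),T)
P=np.array([.5765,-.0878,.2726]);a=P[2];M=np.array([[np.cos(a),-np.sin(a)],[np.sin(a),np.cos(a)]])
print("tin,cup",(w[:,:2]-P[:2])@M)
E
python3 go.py -.075 -.002 .18 .2726
```

```text
tin,cup [[-0.1268833   0.13685105]
 [-0.02905549  0.13055433]]
t 5.5 box now [np.float64(-0.12660594044604065), np.float64(0.06080090308200557), np.float64(0.17899663969560534)] target [ 0.505 -0.11   0.18 ] shift [-1.044  0.863 -0.012] spin 1.5679487078451964 F [ 0.027 -0.328 -1.224]
```

step_arm(
  motion=[
    [[-0.2, 0.15, 0], 0.17],
    [[-0.4, 0.3, 0], 0.34],
    [[-0.6, 0.45, 0], 0.52],
    [[-0.8, 0.6, 0], 0.7],
    [[-1.0, 0.75, 0], 0.88],
    [[-1.04, 0.86, 0], 1.06],
    [[-1.04, 0.86, 0], 1.24],
    [[-1.04, 0.86, 0], 1.42],
    [[-1.04, 0.86, 0], 1.57],
    [[-1.04, 0.86, 0], 1.57],
  ],
  hand=0,
  squeeze=12,
)

```text
time: 6.75
tool_pos: [0.503, -0.1087, 0.1761]
tool_rot: [-3.14, 0.002, 0.272]
contact_force: [0.2, 0.2, 0.4]
opening: 0.0918
grip_force: 0.0
```

```bash
python3 - <<'E'
from h import *
from cell import robot
s=robot.observe();c=robot.read_camera("wrist");c["state"]=s;pickle.dump(c,open("w4.pkl","wb"))
cv2.imwrite("pics/w4.png",c["pixels"][:,:,::-1]);print(s["opening"])
E
python3 go.py -.075 -.002 .096 .2726
```

```text
0.0917758893928107
t 6.8 box now [np.float64(-0.07630732070331378), np.float64(-0.000319528244851975), np.float64(0.17643236356311828)] target [ 0.505 -0.11   0.096] shift [0.024 0.03  1.34 ] spin 0.0016931889627937458 F [ 0.347  0.444 -0.025]
```

View pics/w4.png

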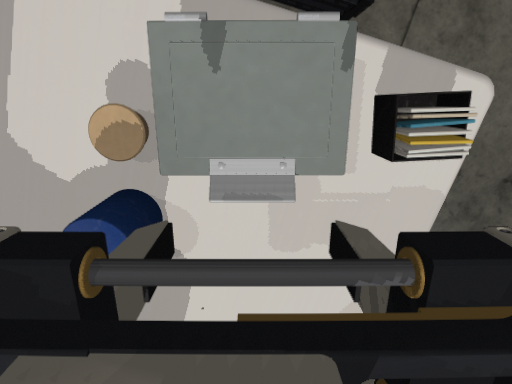

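Wrist view: tab free edge at row ~200, columns 209-296. Lid corners near (158,176), (347,176), (149,21), (354,20).

```bash
python3 - <<'E'
from h import *
np.set_printoptions(precision=4,suppress=True)
c=pickle.load(open("w4.pkl","rb"));s=c["state"]
T=np.eye(4);T[:3,:3]=rmat(s["tool_rot"]);T[:3,3]=s["tool_pos"];T=T@c["T_tool_cam"]
w=cast(c,[(209,199),(296,199),(158,175),(347,175),(149,21),(354,20)],np.array([.091]*2+[.079]*4),T)
print(np.c_[w, (rmat(s["tool_rot"]).T@(w-s["tool_pos"]).T).T*1000],s["tool_pos"],s["tool_rot"])
E
```

```text
[[  0.4944  -0.0763   0.091    0.6832 -33.4237  85.1959]
 [  0.5134  -0.1441   0.091    0.7511  37.0466  85.0851]
 [  0.4991  -0.0297   0.079   17.7237 -77.0137  97.2246]
 [  0.5416  -0.1815   0.079   17.8516  80.6048  96.9769]
 [  0.6113  -0.0018   0.079  133.2902 -73.7108  96.95  ]
 [  0.652   -0.1453   0.079  133.9333  75.4542  96.7143]] [ 0.503  -0.1087  0.1761] [-3.14    0.0023  0.2725]
```

step_arm(
  motion=[
    [[0.06, 0.03, 0.5], 0],
    [[0.06, 0.03, 0.9], 0],
    [[0.06, 0.03, 1.2], 0],
    [[0.06, 0.03, 1.35], 0],
    [[0.06, 0.03, 1.35], 0],
  ],
  hand=0,
)

```text
time: 7.42
tool_pos: [0.5072, -0.109, 0.0961]
tool_rot: [-3.141, 0.001, 0.273]
contact_force: [-0.7, 0.3, 0.1]
opening: 0.0918
grip_force: 0.0
```

step_arm(
  motion=[
    [[0, 0, 0], 0],
    [[0, 0, 0], 0],
    [[0, 0, 0], 0],
    [[0, 0, 0], 0],
    [[0, 0, 0], 0],
  ],
  hand=100,
  squeeze=12,
)

```text
time: 8.05
tool_pos: [0.5075, -0.108, 0.0972]
tool_rot: [-3.14, -0.0, 0.271]
contact_force: [-0.7, 4.3, 3.1]
opening: 0.0698
grip_force: 12.0
```

```bash
python3 go.py -.075 -.002 .096 .2726; python3 - <<'E'
import numpy as np
r=.1313;f=np.radians(3.9)
for t in np.arange(0,1.86,.1):
    print(round(t,2),np.round([(r*(np.cos(f)-np.cos(f+t)))/.06,-(r*(np.sin(f+t)-np.sin(f)))/.06],2))
E
```

```text
t 8.05 box now [np.float64(-0.07191930925000709), np.float64(-0.0008995739317074827), np.float64(0.09717518431359211)] target [ 0.505 -0.11   0.096] shift [-0.051  0.018  0.02 ] spin -0.001231178832283908 F [-0.738  4.313  3.078]
0.0 [ 0. -0.]
0.1 [ 0.03 -0.22]
0.2 [ 0.07 -0.43]
0.3 [ 0.14 -0.64]
0.4 [ 0.23 -0.84]
0.5 [ 0.34 -1.03]
0.6 [ 0.47 -1.21]
0.7 [ 0.61 -1.37]
0.8 [ 0.77 -1.52]
0.9 [ 0.94 -1.65]
1.0 [ 1.13 -1.77]
1.1 [ 1.33 -1.86]
1.2 [ 1.53 -1.94]
1.3 [ 1.74 -1.99]
1.4 [ 1.96 -2.03]
1.5 [ 2.18 -2.04]
1.6 [ 2.4  -2.03]
1.7 [ 2.61 -2.  ]
1.8 [ 2.82 -1.94]
```

Opening is 69.8 mm, so the tab's edges are pinched. Lifting along the arc.

step_arm(
  motion=[
    [[0.03, 0, -0.22], 0],
    [[0.07, 0, -0.43], 0],
    [[0.14, 0, -0.64], 0],
    [[0.23, 0, -0.84], 0],
    [[0.34, 0, -1.03], 0],
    [[0.47, 0, -1.21], 0],
    [[0.61, 0, -1.37], 0],
    [[0.77, 0, -1.52], 0],
    [[0.77, 0, -1.52], 0],
  ],
)

```text
time: 9.18
tool_pos: [0.5522, -0.0955, 0.189]
tool_rot: [-3.14, -0.0, 0.273]
contact_force: [-2.6, 5.2, -0.9]
opening: 0.0694
grip_force: 12.0
```

```bash
python3 go.py -.075 -.002 .096 .2726;python3 - <<'E'
from h import *
from cell import robot
ims=[robot.read_camera(n)["pixels"][:,:,::-1] for n in("wrist","side")]
print(robot.observe()["opening"],robot.observe()["grip_force"])
cv2.imwrite("pics/f1.png",cv2.resize(np.hstack(ims),(800,300)))
E
```

```text
t 9.175 box now [np.float64(-0.025493664653965156), np.float64(-0.0008553519009196512), np.float64(0.18898000800391113)] target [ 0.505 -0.11   0.096] shift [-0.825  0.021  1.55 ] spin 2.5986595212967867e-05 F [-2.608  5.187 -0.873]
0.06929083378559321 11.999735087156296
```

View pics/f1.png

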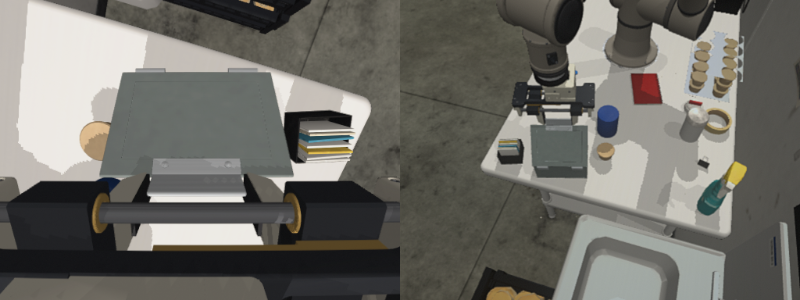

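The lid follows in the grip at about 0.8 rad, so I continue the arc to about 1.78.

step_arm(
  motion=[
    [[0.17, 0, -0.13], 0],
    [[0.36, 0, -0.25], 0],
    [[0.56, 0, -0.34], 0],
    [[0.76, 0, -0.42], 0],
    [[0.97, 0, -0.47], 0],
    [[1.19, 0, -0.51], 0],
    [[1.41, 0, -0.52], 0],
    [[1.63, 0, -0.51], 0],
    [[1.84, 0, -0.48], 0],
    [[2.01, 0, -0.43], 0],
  ],
)

```text
time: 10.52
tool_pos: [0.6684, -0.0629, 0.2147]
tool_rot: [-3.14, -0.0, 0.273]
contact_force: [-2.2, 4.6, 1.9]
opening: 0.0693
grip_force: 12.0
```

step_arm(
  motion=[
    [[0, 0, 0], 0],
    [[0, 0, 0], 0],
    [[0, 0, 0], 0],
  ],
)

```text
time: 10.9
tool_pos: [0.6681, -0.063, 0.2148]
tool_rot: [-3.14, -0.0, 0.273]
contact_force: [-0.7, 5.5, 1.1]
opening: 0.0699
grip_force: 12.0
```

```bash
python3 go.py -.075 -.002 .096 .2726;python3 - <<'E'
from h import *
from cell import robot
ims=[robot.read_camera(n)["pixels"][:,:,::-1] for n in("wrist","side")]
print(robot.observe()["opening"],robot.observe()["grip_force"])
cv2.imwrite("pics/f2.png",cv2.resize(np.hstack(ims),(800,300)))
E
```

```text
t 10.9 box now [np.float64(0.09489881269282292), np.float64(-0.0007527793853746023), np.float64(0.21481181630165813)] target [ 0.505 -0.11   0.096] shift [-2.833  0.023  1.979] spin 0.00019019855210417047 F [-0.671  5.455  1.073]
0.06975234181344844 12.000478506088257
```

View pics/f2.png

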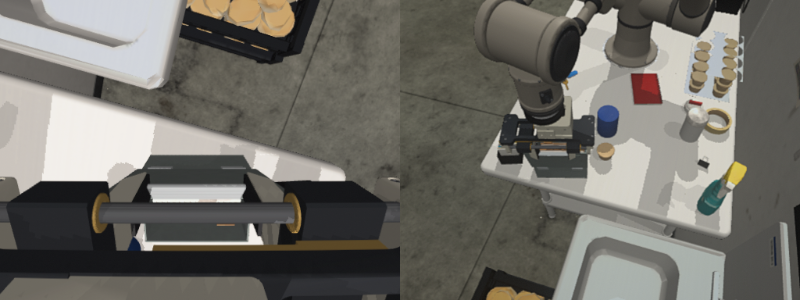

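step_arm(
  motion=[
    [[0, 0, 0], 0],
    [[0, 0, -0.2], 0],
    [[0, 0, -0.6], 0],
    [[0, 0, -1.0], 0],
    [[-0.5, 0, -1.2], 0],
    [[-1.2, 0, -1.2], 0],
    [[-2.0, 0, -1.2], 0],
    [[-2.8, 0, -1.2], 0],
    [[-3.2, 0, -1.2], 0],
    [[-3.2, 0, -1.2], 0],
  ],
  hand=0,
)

```text
time: 12.25
tool_pos: [0.4826, -0.1166, 0.2875]
tool_rot: [3.139, -0.002, 0.27]
contact_force: [-0.1, 0.1, 0.3]
opening: 0.0919
grip_force: 0.0
```

```bash
python3 go.py -.075 -.002 .096 .2726;python3 - <<'E'
from h import *
from cell import robot
ims=[robot.read_camera(n)["pixels"][:,:,::-1] for n in("wrist","side")]
cv2.imwrite("pics/f3.png",np.hstack([cv2.resize(ims[0],(400,300)),cv2.resize(ims[1][120:270,80:280],(400,300))]))
E
```

```text
t 12.25 box now [np.float64(-0.09821388069137593), np.float64(-0.002463419279706929), np.float64(0.28749870037098396)] target [ 0.505 -0.11   0.096] shift [ 0.381 -0.016  3.192] spin -0.002627367681297177 F [-0.112  0.133  0.257]
```

View pics/f3.png

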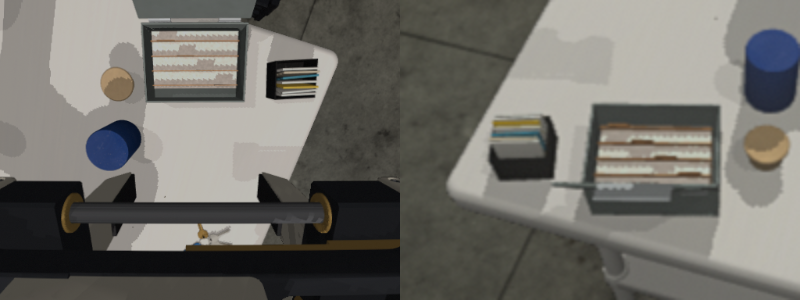

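The box is open with its lid leaning back. The tin stands upright to the left, and the cup and packet tin haven't moved.

step_arm(
  motion=[
    [[0, 0, 0], 0],
    [[0, 0, 0], 0],
    [[0, 0, 0], 0],
    [[0, 0, 0], 0],
  ],
)

```text
time: 12.85
tool_pos: [0.4834, -0.1156, 0.2855]
tool_rot: [-3.141, 0.0, 0.272]
contact_force: [0.0, 0.0, -0.5]
opening: 0.0916
grip_force: 0.0
```

```bash
python3 -c "
from cell import robot
print(robot.hand_in())"
```

```text
the job is handed in; nothing more can be done
None
```

I handed the job in at about 13 s with no verdict returned: the tin was pushed upright about 137 mm left of the box's middle line, the lid rests open on its stop, the cup and packet tin look unmoved, and the gripper is clear; I lifted the lid by pinching the tab's side edges between both fingers, not with one fingertip.

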